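# Gauge a governor rack piece on both sides, turning it between passes

### The arm

A 6-joint arm with a two-finger parallel gripper is mounted at the origin on the work surface. World frame = base frame: x ahead of the robot, y to its left, z up, the work surface at z = 0. Lengths are in m, angles in degrees, forces in N, time in s.
With the tool pointing down it reaches from about 0.4 to 0.825 m from the base axis. Payload 7 kg.
Tool frame: the origin (TCP) lies at the centre of the arm's flange, where the gripper is bolted on; the fingertips stand 178 mm ahead of it and the grasp point (between the pads) lies 159 mm ahead of it; z points along the fingers, y is the line along which they close (so a half turn about z gives the same grasp; the last joint's range is limited). The gripper opens to 88 mm and grips with 3 to 60 N. Pads are 19 mm wide; open, the fingers measure 130 mm over their backs; the gripper's body (78 mm by 193 mm) begins 47 mm behind the grasp point.
Start: joints at [-52.305, 20.546, 0.682, 0, -70.136, -16.507], TCP at [0.244, -0.629, 0.405] pointing down, gripper open.
Joint ranges: [-176.03, 176.03], [-82.01, 121.73], [-58.28, 71.71], [-173.87, 95.51], [-174.79, -0.11], [-173.66, 173.66]. Speed limits (degrees/s): [136.94, 136.94, 172.46, 180, 180, 180].

### API

Orientations are given as [roll, pitch, yaw] about the fixed x, y, z axes, in that order (R = Rz(yaw) Ry(pitch) Rx(roll)).
In Python, from plant import telemetry, snapshot, workorder, nets gives the robot as it stands.
- The arm moves only by the shell command python3 -m creep 'ROWS'. ROWS is JSON, a list that holds one entry, the list of rows, each a list of 5 numbers: the shift along the tool's x, y, z normalised to -1 to 1, where 1 is 0.2 m, then the turn about the tool's z normalised to -1 to 1, where 1 is pi/2 rad, then the opening, from 0 (shut) to 1 (fully open). In form: [[[x, y, z, spin, hand], ...]]. A call has 1 to 8 rows; each row shifts and turns the commanded pose from where the row before left it, along the tool's axes as they then stand; what a row does not reach is not made up. A row lasts 1/12 s, in which the tool goes at most 41.7 mm and 7.16 degrees, less where a joint would pass 70% of its speed; a pose out of reach is approached as far as the arm can. A call with a number of a shift or a turn outside -1 to 1 is refused whole. A call with a gripper value outside its range is refused whole. The fingers move at their own pace and stop on an object; the grip force is fixed at half the most. Time passes only in rows, so rows that do not move let the fingers close. It gives the time, the measured TCP pose, the force, the opening and the grip force at its end, in the units of the state.
- telemetry.get_obs(): the state, without advancing time (a new reading comes with each control period).
- snapshot(name): name is "scene" or "top" or "wrist"; returns a dict with "frame" (480x640x3 uint8, red, green, blue), "fx", "fy", "cx", "cy" (pixels), "k1" (the pictures are not rectified: a ray, as slopes to the right and down, at radius r is drawn at 1 + k1 r^2 times it, then the intrinsics apply), "rvec" (rotation vector, rad) and "tvec" (3), from world to camera coordinates, as OpenCV has them; the wrist camera has in their place "mount" (4x4, takes a point from camera to tool coordinates, whose origin is the TCP and whose axes are the flange's). Camera axes: x right, y down, z forward; pixel columns grow to the right and rows downward; lengths in m; the calibration is good to about 2 mm. A picture is of the moment at which its call begins: read the wrist's pose just before it. There is no depth.
- workorder.close_job(): hands the job in; it is judged then, once.
Trained networks look in a picture, given as the dict that the camera call returned (one of the last four; its "shot" number tells which), for a name from the list of things; names that differ only in an ending like _2 or _b are one class to them, and where a whole thing is asked for, a point or a joint stands for the part that bears it (a point fixed in the world has none). Each returns a list of dicts, best first, with "confidence" (0 to 1); they miss things now and then, are a little off and sometimes report something else, mostly with a low value. They report only what shows in the picture. A call takes as long as a camera call. They do not tell look-alikes from the thing itself.
- nets.find_in(picture, query): "uv" ([column, row] in pixels, amid what is visible of it).
- nets.masks_of(picture, query): "region" (480x640 bool, what is visible of it) and "uv" ([column, row] in pixels, amid what is visible of it).
- nets.landmark_of(picture, query): "uv" ([column, row] in pixels: a listed point, or the origin of a listed thing).
The state is a dict: "clock": time; "joint_pos": joint angles; "qvel": joint speeds; "tau": joint torques, N m; "tool_pos": TCP position; "orientation": TCP orientation; "force": force on the tool from outside, world axes, zero at the start; "moment": the same for the moment, N m; "opening": finger opening in m; "gripper_force": force on a finger pad.
Only numpy, scipy, OpenCV 4.12 (cv2) and the standard library are available. Lean on these libraries where they do the work, as an engineer would, in place of code of your own. Each camera call takes 0.05 s, during which the arm holds its last target. There are 200 camera calls.

### The job

Gauge the toothed rack piece on the dial-gauge stand in the tray: push it along the tray floor, plain back first and middle on the plunger, until it sits square against both stop pads; then draw it back off the plunger, lift it by its handle, turn it end for end and set it down clear of the plunger, and push it home the same way with the teeth against the pads, leaving it there. Do each push home from behind on the piece itself, never holding it by the handle; do not lift it while it presses the plunger, do not tip it over, and leave the brass orifice, the piston and the seal ring where they lie.

Things in the scene. Friction and masses are not known exactly. Their poses are not given: they have to be found in the camera images.
- tray_floor (a point): point on the flat floor of the fixed zinc tray, at world (600, 0, 20) mm: the floor everything stands on is at z = 20 mm. Inside, the tray spans x 340 to 870, y -430 to +430 mm; low rims stand 20 mm above its floor on the robot's side and both y sides
- gauge: fixed dial-gauge stand on the tray floor: dark bar 130 mm long (its y), 22 high, front at x = 8 mm; two stop pads 16 wide, 22 high, at y = +-33 mm, faces in its plane x = 0 looking to -x (roughly to the robot). Dial 54 mm across, 26 high, behind the bar at x = 83 mm. Origin on the tray floor midway between the pads, in the plane of their faces; z up
- plunger (a joint): spring plunger between the pads: flat head 18 mm across, axis 12 mm above the floor, along the gauge's x. Value = metres pushed in: 0 free (head 8 mm in front of the pad faces), about 0.008 when a part sits against both pads. Soft spring, 1 N there: the part stays when let go; springs back when the part is drawn away
- rack: loose steel rack piece, about 0.7 kg (varies), 100 mm long (its y), 50 mm from plain back (x = +25 mm) to crests of ten upright teeth (x = -25 mm; 6 deep, 10 pitch), block 22 mm high. Origin at the centre of its underside, z up. Starts flat on the tray floor in front of the gauge, back roughly towards the gauge
- rack_handle: handle fixed on the rack piece (same origin and axes as rack): a straight flat-sided dark bar along the piece's y, 76 mm long, 10 mm wide, 14 mm high, its middle 49 mm above the underside (top at 56 mm, gap of 20 mm below it), on two posts at y = +-34 mm
- rack_back (a point): middle of the rack piece's plain back face, 11 mm above its underside
- rack_teeth (a point): middle of the plane of the tooth crests, 11 mm above the underside
- orifice: loose brass flow orifice, flat ring 56 mm across, 20 mm bore, 14 mm high, bystander; origin under its centre
- piston: loose ground steel piston standing upright, 36 mm across, 50 mm high, with a groove and a narrower 18 mm nose on top, bystander; origin under its centre
- seal: loose white ceramic seal ring, 60 mm across, 44 mm bore, 10 mm high, bystander; origin under its centre
Things that resemble listed ones, but are neither listed nor needed, are in the scene too. Leave any purple look-alike of the rack alone.

How it is judged:
By the outcome, as a careful person would: the job done as asked, in the order asked, and still so for the second after the job is handed in, with the robot touching nothing.
It also fails if it takes over 72 s, if anything falls off the work surface, if the arm or the gripper's body presses on something with over 40 N, if the wrist force passes 120 N, or if a joint passes its speed limit or range.

## Working session

There is one attempt and no reset: what is moved stays moved. The work goes in short steps, Python scripts to look and compute and a shell command to move; the robot and the scene stay as the last step left them, time stands still between calls to the robot, and variables do not carry over. Pictures are saved under pics/ and viewed, at most 12 in all, crops included, and the job is handed in when it is done.

```bash
ls; mkdir -p pics; cat > h.py <<'E'
import numpy as np, cv2
from plant import telemetry, snapshot, workorder, nets
from scipy.spatial.transform import Rotation as R
def cam(s,obs=None):
    if 'mount' in s:
        T=np.eye(4);T[:3,:3]=R.from_euler('xyz',obs['orientation'],degrees=True).as_matrix();T[:3,3]=obs['tool_pos']
        M=T@np.array(s['mount']);return M[:3,:3],M[:3,3]
    Rm=cv2.Rodrigues(np.array(s['rvec'],float))[0];return Rm.T,-Rm.T@np.array(s['tvec'],float)
def w(s,uv,z,obs=None):
    Rc,c=cam(s,obs);x=(uv[0]-s['cx'])/s['fx'];y=(uv[1]-s['cy'])/s['fy'];r=rd=np.hypot(x,y)
    for _ in range(20): r=rd/(1+s['k1']*r*r)
    k=r/rd if rd>0 else 1
    d=Rc@np.array([x*k,y*k,1]);return c+d*(z-c[2])/d[2]
def save(s,n): cv2.imwrite('pics/'+n,s['frame'][:,:,::-1])
E
python3 - <<'E'
from h import *
o=telemetry.get_obs();print(o)
for c in ['top','scene']:
    s=snapshot(c);save(s,c+'0.png')
    for q,z in [('rack',.02),('rack_handle',.02),('rack_back',.031),('rack_teeth',.031),('gauge',.02),('plunger',.032),('orifice',.02),('piston',.02),('seal',.02)]:
        print(c,q,[(np.round(d['uv']),round(d['confidence'],2),np.round(w(s,d['uv'],z)*1000)) for d in nets.landmark_of(s,q)[:3]])
E
```

```text
pics
{'clock': 0.0, 'joint_pos': array([-5.23047390e+01,  2.05922846e+01,  6.31890705e-01, -2.07633926e-02,
       -7.01349853e+01, -1.65103226e+01]), 'qvel': array([-0.01224326, -0.00235828,  0.05059233,  0.05789116,  0.07455031,
       -0.03322916]), 'tau': array([-2.92844870e-04, -5.82713199e+01,  2.93042207e+01,  6.99670494e+00,
        6.88069253e-03, -2.07242474e-04]), 'tool_pos': array([ 0.24389498, -0.62918036,  0.40369651]), 'orientation': array([ 1.79903006e+02, -8.39452562e-03, -1.58822126e+02]), 'force': array([-0.73618691,  0.47827821, -0.16928317]), 'moment': array([0.03983534, 0.05340297, 0.0091016 ]), 'gripper_force': 0.0, 'opening': 0.08766116598395252}
top rack [(array([308., 206.]), 0.94, array([ 528., -119.,   20.])), (array([470., 172.]), 0.89, array([ 611., -549.,   20.])), (array([379., 330.]), 0.75, array([ 210., -289.,   20.]))]
top rack_handle [(array([305., 204.]), 0.63, array([ 535., -113.,   20.])), (array([468., 172.]), 0.58, array([ 612., -542.,   20.])), (array([377., 330.]), 0.51, array([ 210., -284.,   20.]))]
top rack_back [(array([313., 194.]), 0.82, array([ 559., -133.,   31.])), (array([370., 323.]), 0.81, array([ 228., -267.,   31.]))]
top rack_teeth [(array([385., 338.]), 0.96, array([ 190., -303.,   31.])), (array([304., 213.]), 0.81, array([ 508., -110.,   31.])), (array([470., 176.]), 0.8, array([ 597., -542.,   31.]))]
top gauge [(array([310., 158.]), 0.91, array([ 654., -129.,   20.]))]Traceback (most recent call last):
  File "<stdin>", line 6, in <module>
ValueError: it knows: gauge, orifice, piston, rack, rack_back, rack_handle, rack_teeth, seal, tray_floor
```

```bash
python3 - <<'E'
from h import *
for c in ['top','scene']:
    s=snapshot(c)
    for q,z in [('rack',.02),('rack_back',.031),('rack_teeth',.031),('gauge',.02),('orifice',.02),('piston',.02),('seal',.02)]:
        print(c,q,[(np.round(d['uv']),round(d['confidence'],2),np.round(w(s,d['uv'],z)*1000)) for d in nets.landmark_of(s,q)[:3]])
    if c=='top': cv2.imwrite('pics/topc.png',cv2.resize(s['frame'][100:300,190:450,::-1],None,fx=3,fy=3,interpolation=cv2.INTER_CUBIC))
E
```

```text
top rack [(array([306., 207.]), 0.82, array([ 526., -116.,   20.])), (array([467., 169.]), 0.79, array([ 619., -540.,   20.])), (array([377., 330.]), 0.58, array([ 211., -285.,   20.]))]
top rack_back [(array([469., 162.]), 0.77, array([ 635., -544.,   31.])), (array([310., 192.]), 0.75, array([ 563., -126.,   31.])), (array([372., 324.]), 0.71, array([ 225., -271.,   31.]))]
top rack_teeth [(array([386., 339.]), 0.81, array([ 187., -305.,   31.])), (array([472., 177.]), 0.77, array([ 594., -549.,   31.])), (array([303., 213.]), 0.71, array([ 509., -107.,   31.]))]
top gauge [(array([308., 159.]), 0.74, array([ 653., -124.,   20.]))]
top orifice [(array([379., 192.]), 0.63, array([ 563., -305.,   20.]))]
top piston [(array([242., 167.]), 0.59, array([635.,  48.,  20.]))]
top seal [(array([251., 129.]), 0.76, array([737.,  23.,  20.]))]
scene rack [(array([159., 429.]), 0.95, array([ 639., -554.,   20.])), (array([170., 241.]), 0.83, array([ 222., -295.,   20.])), (array([315., 276.]), 0.69, array([ 534., -121.,   20.]))]
scene rack_back [(array([321., 279.]), 0.97, array([ 558., -125.,   31.])), (array([163., 431.]), 0.9, array([ 654., -553.,   31.])), (array([179., 236.]), 0.65, array([ 235., -276.,   31.]))]
scene rack_teeth [(array([309., 264.]), 0.75, array([ 505., -114.,   31.])), (array([147., 413.]), 0.7, array([ 606., -556.,   31.])), (array([158., 237.]), 0.68, array([ 205., -315.,   31.]))]
scene gauge [(array([347., 304.]), 0.75, array([ 640., -128.,   20.]))]
scene orifice [(array([253., 329.]), 0.62, array([ 567., -312.,   20.]))]
scene piston [(array([401., 264.]), 0.57, array([630.,  48.,  20.]))]
scene seal [(array([431., 300.]), 0.78, array([745.,   9.,  20.]))]
```

View pics/top0.png

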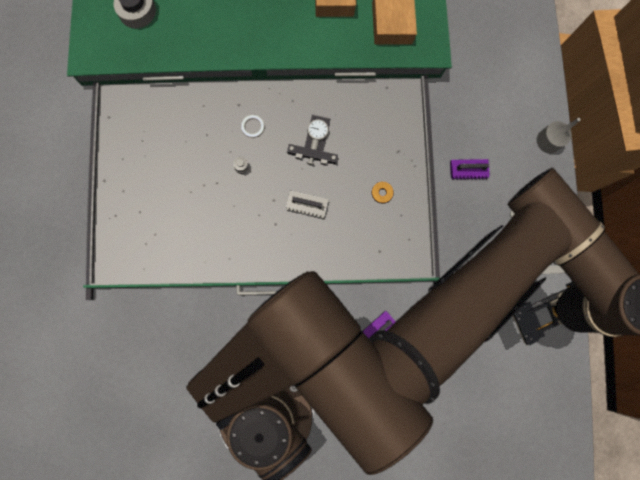

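View pics/topc.png

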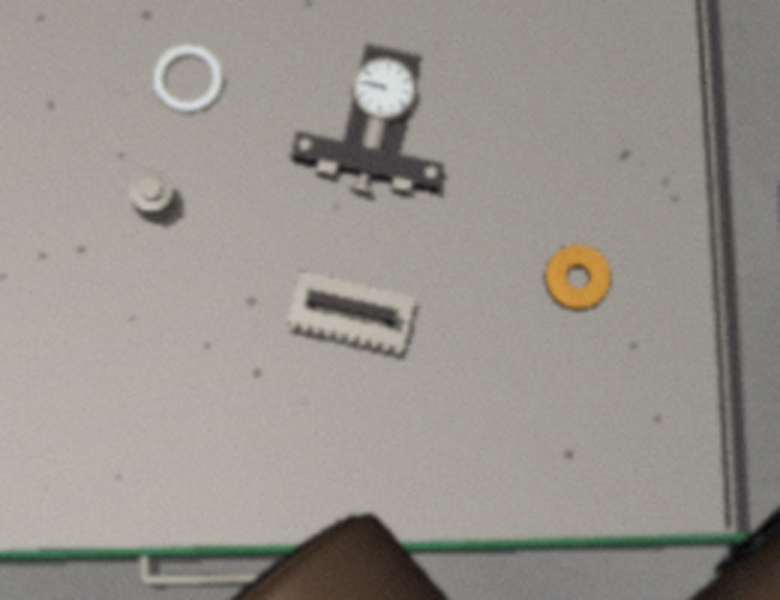

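Candidates for the rack are the steel piece at (307,205) and the purple ones at (469,169) and (379,325). The steel one inside the tray in front of the gauge fits, and the crop confirms it: teeth facing the robot, dark handle. The crop also shows the gauge at (310,155), seal (252,126), piston (241,165) and orifice (382,192).

```bash
cat >> h.py <<'E'
def to(x,y,z,yaw=None,o=None):
    """total tool-frame shift (units) from current pose, and spin units"""
    o=o or telemetry.get_obs();Rm=R.from_euler('xyz',o['orientation'],degrees=True).as_matrix()
    d=Rm.T@(np.array([x,y,z])-o['tool_pos'])/.2
    sp=None if yaw is None else -((yaw-o['orientation'][2]+180)%360-180)/90
    print('shift units',np.round(d,3),'rows>=',np.ceil(np.linalg.norm(d)/.2),'spin',sp)
E
python3 - <<'E'
from h import *
o=telemetry.get_obs();s=snapshot('wrist');print(np.round(s['mount'],3),s['fx'])
to(.52,-.11,.43,167)
E
```

```text
[[ 0.001 -0.967 -0.254  0.069]
 [ 1.     0.001  0.001  0.001]
 [-0.001 -0.254  0.967  0.02 ]
 [ 0.     0.     0.     1.   ]] 360.0611684737689
shift units [-2.226  1.922 -0.127] rows>= 15.0 spin 0.37990337962227033
```

```bash
R='[-0.148,0.120,-0.008,0,0.6]'; python3 -m creep '[[[-0.148,0.120,-0.008,0,0.6],[-0.148,0.120,-0.008,0,0.6],[-0.148,0.120,-0.008,0,0.6],[-0.148,0.120,-0.008,0,0.6],[-0.148,0.120,-0.008,0,0.6],[-0.148,0.120,-0.008,0,0.6],[-0.148,0.120,-0.008,0,0.6],[-0.148,0.120,-0.008,0,0.6]]]'
python3 -m creep '[[[-0.148,0.120,-0.008,0,0.6],[-0.148,0.120,-0.008,0,0.6],[-0.148,0.120,-0.008,0,0.6],[-0.148,0.120,-0.008,0,0.6],[-0.148,0.120,-0.008,0,0.6],[-0.148,0.120,-0.008,0,0.6],[-0.148,0.120,-0.008,0,0.6],[-0.148,0.120,-0.008,0,0.6]]]'
python3 -m creep '[[[0,0,0,0.076,0.6],[0,0,0,0.076,0.6],[0,0,0,0.076,0.6],[0,0,0,0.076,0.6],[0,0,0,0.076,0.6],[0,0,0,0,0.6],[0,0,0,0,0.6]]]'
cat > look.py <<'E'
from h import *
import sys
o=telemetry.get_obs();s=snapshot('wrist');save(s,sys.argv[1]+'.png')
print(o['clock'],np.round(o['tool_pos']*1000,1),np.round(o['orientation'],2),np.round(o['joint_pos'],1))
for q,z in [('rack',.02),('rack_back',.031),('rack_teeth',.031),('gauge',.02)]:
    print(q,[(np.round(d['uv'],1),round(d['confidence'],2),np.round(w(s,d['uv'],z,o)*1000,1)) for d in nets.landmark_of(s,q)[:3]])
E
python3 look.py w1
```

```text
clock: 1.82
tool_pos: [0.3958, -0.3631, 0.4178]
orientation: [-180.0, 0.0, -158.8]
force: [0.6, -0.5, 0.6]
opening: 0.0525
gripper_force: 0.0
clock: 2.48
tool_pos: [0.5472, -0.0983, 0.4308]
orientation: [-180.0, 0.0, -158.8]
force: [0.0, -1.4, 0.2]
opening: 0.0526
gripper_force: 0.0
clock: 3.07
tool_pos: [0.5467, -0.1001, 0.4304]
orientation: [180.0, 0.0, 167.2]
force: [0.3, -0.1, 0.4]
opening: 0.0526
gripper_force: 0.0
3.0667 [ 546.7 -100.1  430.4] [1.8000e+02 1.0000e-02 1.6721e+02] [   9.8    8.4  -12.3   -0.   -69.3 -112.6]
rack []
rack_back [(array([300.7, 222.4]), 0.85, array([ 554.6, -126.4,   31. ]))]
rack_teeth [(array([305.3, 173.5]), 0.7, array([ 505.1, -109.4,   31. ]))]
gauge [(array([316.3, 292.3]), 0.91, array([ 641.9, -129.5,   20. ]))]
```

View pics/w1.png

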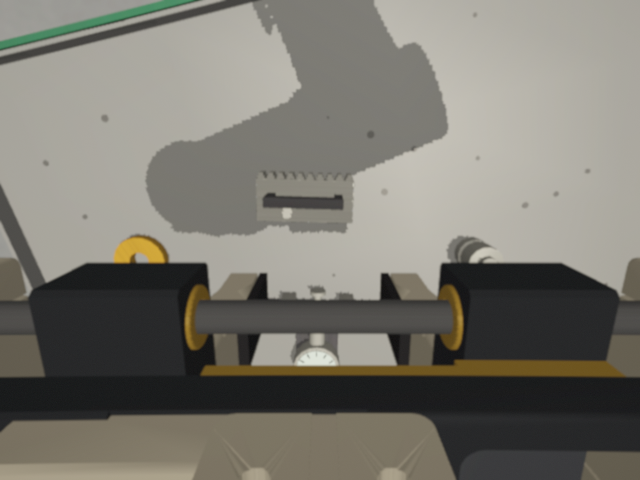

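The picture shows the rack at (305,200), clear of everything, with teeth towards the robot. The gauge is hidden under the gripper at (316,300), so I move forward for a clear view of it.

```bash
python3 -m creep '[[[-0.18,0,0,0,0.6],[-0.18,0,0,0,0.6],[-0.18,0,0,0,0.6],[0,0,0,0,0.6],[0,0,0,0,0.6]]]'
python3 look.py w2
```

```text
clock: 3.73
tool_pos: [0.6535, -0.1248, 0.4281]
orientation: [-180.0, -0.2, 167.0]
force: [-0.7, -0.6, -1.0]
opening: 0.0526
gripper_force: 0.0
3.7333 [ 653.5 -124.8  428.1] [-1.7995e+02 -1.6000e-01  1.6700e+02] [   5.9   19.     1.4   -0.   -72.6 -108.9]
rack [(array([306.9,  85.8]), 0.84, array([ 527.4, -112.6,   20. ])), (array([315.2, 201.2]), 0.31, array([ 642.5, -131.2,   20. ]))]
rack_back [(array([302.1, 114.9]), 0.93, array([ 554. , -123.5,   31. ]))]
rack_teeth [(array([303.3,  58.2]), 0.93, array([ 504.5, -110.1,   31. ])), (array([302.1, 116.3]), 0.39, array([ 555.3, -123.8,   31. ]))]
gauge [(array([315.2, 200.6]), 0.78, array([ 641.8, -131.1,   20. ]))]
```

View pics/w2.png

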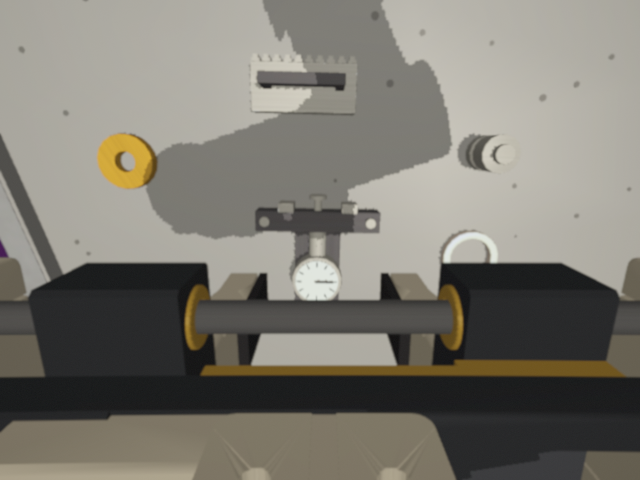

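The rack is at (303,85) and the gauge bar at (317,220), with pads near (286,208) and (349,208). I enlarge to read the edges.

```bash
python3 - <<'E'
import cv2
f=cv2.imread('pics/w2.png')[40:240,220:420]
cv2.imwrite('pics/w2c.png',cv2.resize(f,(600,600),interpolation=cv2.INTER_CUBIC))
E
```

```text
(no output)
```

View pics/w2c.png

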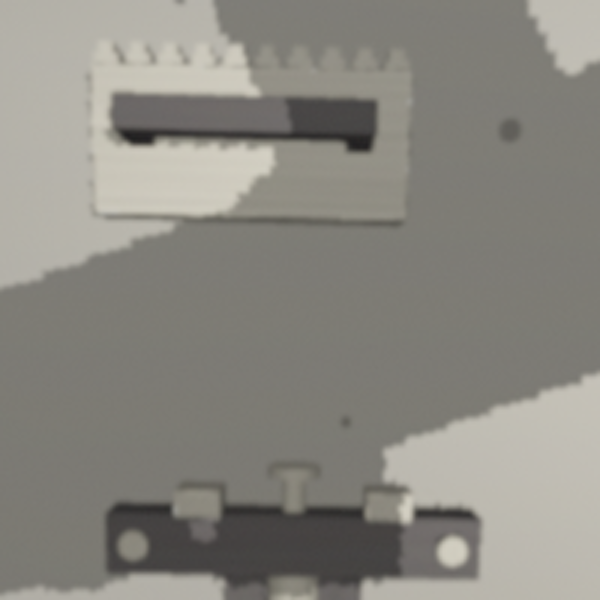

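```bash
python3 - <<'E'
from h import *
o=telemetry.get_obs();s=snapshot('wrist')
def p(u,v,z=.042):
    return w(s,(u/3+220,v/3+40),z,o)[:2]*1000
def line(n,a,b,z=.042):
    A,B=p(*a,z),p(*b,z);d=B-A;print(n,A.round(1),B.round(1),'mid',((A+B)/2).round(1),'len',np.linalg.norm(d).round(1),'normal yaw',np.degrees(np.arctan2(-d[0],d[1])).round(2))
line('rack back',(93,217),(403,223)); line('rack crests',(93,42),(410,48)); line('handle near',(112,132),(377,137),.076);line('handle far',(112,93),(377,100),.076)
line('bar front',(108,512),(478,518));line('bar back',(107,573),(478,578));line('pads',(175,488),(412,493))
print('plunger',p(294,468,.038))
E
```

```text
rack back [ 540.7 -170.3] [564.8 -73. ] mid [ 552.7 -121.6] len 100.2 normal yaw -13.91
rack crests [ 491.4 -156.1] [514.9 -60.6] mid [ 503.2 -108.4] len 98.4 normal yaw -13.83
handle near [ 523.6 -152.9] [541.9 -78.9] mid [ 532.8 -115.9] len 76.2 normal yaw -13.85
handle far [ 513.7 -150.1] [532.3 -76.8] mid [ 523.  -113.5] len 75.6 normal yaw -14.23
bar front [ 634.8 -191.7] [665.6 -67.2] mid [ 650.2 -129.5] len 128.3 normal yaw -13.86
bar back [ 655.7 -197.9] [686.7 -71.2] mid [ 671.2 -134.6] len 130.5 normal yaw -13.71
pads [ 631.9 -167. ] [651.8 -87.8] mid [ 641.9 -127.4] len 81.7 normal yaw -14.13
plunger [ 634.86378619 -125.65905675]
```

Rack: centre about (528,-115), yaw -14°. Gauge: (642,-127.5), yaw -13.9°. The rack sits 15 mm to the -y side of the plunger axis, so I first nudge its end face sideways by about 15 mm.

```bash
cat >> h.py <<'E'
G=np.array([642.3,-127.5]);PSI=-13.9
a=np.radians(PSI);EX=np.array([np.cos(a),np.sin(a)]);EY=np.array([-np.sin(a),np.cos(a)])
def gf(p): d=np.array(p[:2])-G;return np.round([d@EX,d@EY],1)
def goto(gx,gy,z,yaw=None,o=None):
    p=G+gx*EX+gy*EY;to(p[0]/1e3,p[1]/1e3,z/1e3,yaw,o)
def st():
    o=telemetry.get_obs();print(round(o['clock'],2),'gauge frame',gf(o['tool_pos']*1e3),'z',round(o['tool_pos'][2]*1e3,1),'yaw',round(o['orientation'][2],2),'F',np.round(o['force'],1),'open',round(o['opening'],4),'j',np.round(o['joint_pos'],0));return o
E
python3 -c "
from h import *
st();print(gf((528,-115)));goto(-114,-106,428,166.1)"
```

```text
4.03 gauge frame [7.9 5.2] z 431.2 yaw 167.02 F [-0.3 -0.  -0.3] open 0.0525 j [   6.   19.    1.    0.  -73. -109.]
[-114.   -15.3]
shift units [ 0.618 -0.546  0.015] rows>= 5.0 spin 0.010181645814671153
```

```bash
python3 -m creep '[[[0,0,0,0.01,0.1],[0.123,-0.112,0,0,0.1],[0.123,-0.112,0,0,0.1],[0.123,-0.112,0,0,0.1],[0.123,-0.112,0,0,0.1],[0.123,-0.112,0,0,0.1],[0,0,0.15,0,0.1],[0,0,0.18,0,0.1]]]'
python3 -m creep '[[[0,0,0.18,0,0.1],[0,0,0.18,0,0.1],[0,0,0.18,0,0.1],[0,0,0.15,0,0.1],[0,0,0.08,0,0.1],[0,0,0,0,0.1],[0,0,0,0,0.1]]]'
python3 -c "
from h import *
st();goto(-114,-91,203,166.1)"
```

```text
clock: 4.7
tool_pos: [0.5046, -0.2045, 0.3678]
orientation: [179.9, 0.5, 166.0]
force: [0.6, 0.1, -0.4]
opening: 0.0098
gripper_force: 0.0
clock: 5.28
tool_pos: [0.5055, -0.2036, 0.2103]
orientation: [-180.0, -0.1, 166.1]
force: [-0.6, -0.5, 0.4]
opening: 0.0084
gripper_force: 0.0
5.28 gauge frame [-114.5 -106.7] z 210.3 yaw 166.09 F [-0.6 -0.5  0.4] open 0.0084 j [  -1.   20.  -29.    0.  -41. -103.]
shift units [-0.002  0.078  0.036] rows>= 1.0 spin -0.00012852118611495674
```

```bash
python3 -m creep '[[[0,0.035,0.035,0,0.1],[0,0.035,0,0,0.1],[0,0.02,0,0,0.1],[0,0.02,0,0,0.1],[0,0.02,0,0,0.1],[0,0.02,0,0,0.1],[0,0.008,0,0,0.1],[0,0,0,0,0.1]]]'
cat > rk.py <<'E'
from h import *
o=st()
for c in ['top','scene','wrist']:
    s=snapshot(c)
    r=[]
    for q,z in [('rack_back',.031),('rack_teeth',.031),('gauge',.02)]:
        d=nets.landmark_of(s,q);r.append([(gf(w(s,x['uv'],z,o)*1e3),round(x['confidence'],1)) for x in d if np.linalg.norm(gf(w(s,x['uv'],z,o)*1e3))<300])
    print(c,r)
E
python3 rk.py
```

```text
clock: 5.95
tool_pos: [0.5136, -0.1728, 0.2042]
orientation: [-180.0, 0.1, 166.1]
force: [-0.4, -3.7, 3.2]
opening: 0.0087
gripper_force: 1.7
5.95 gauge frame [-114.1  -74.9] z 204.2 yaw 166.13 F [-0.4 -3.7  3.2] open 0.0087 j [   2.   21.  -30.    0.  -39. -106.]
top [[(array([-76.3, -11.1]), 0.5)], [(array([-133.1,   -4. ]), 0.4)], [(array([6.5, 1.7]), 0.7)]]
scene [[(array([-84.8,  -7.1]), 0.8)], [(array([-137.3,   -6.5]), 0.6)], [(array([-0.6, -3.2]), 0.6)]]
wrist [[], [(array([-137.3,   -3.2]), 0.6)], []]
```

```bash
python3 -m creep '[[[0,-0.05,0,0,0.1],[0,0,-0.15,0,0.1],[0,0,-0.2,0,0.1],[0,0,-0.2,0,0.6],[0,0.1,-0.2,0,0.6],[0.14,0.14,0,0,0.6],[0.14,0.14,0,0,0.6],[0,0.045,0,0,0.6]]]'
python3 -m creep '[[[0,0,0,0,0.6],[0,0,0,0,0.6]]]'
python3 look.py w3; python3 - <<'E'
import cv2
f=cv2.imread('pics/w3.png')[80:280,200:440]
cv2.imwrite('pics/w3c.png',cv2.resize(f,(720,600),interpolation=cv2.INTER_CUBIC))
E
```

```text
clock: 7.22
tool_pos: [0.4731, -0.0861, 0.351]
orientation: [179.9, -0.0, 166.1]
force: [-0.5, 1.1, -0.7]
opening: 0.0365
gripper_force: 0.0
clock: 7.38
tool_pos: [0.4764, -0.0877, 0.3507]
orientation: [180.0, 0.0, 166.2]
force: [0.2, 0.6, 0.2]
opening: 0.049
gripper_force: 0.0
7.3833 [476.4 -87.7 350.7] [1.7998e+02 2.0000e-02 1.6619e+02] [  12.9    5.   -27.2   -0.   -57.7 -116.7]
rack [(array([321.7, 281.5]), 0.68, array([ 529. , -101.5,   20. ]))]
rack_back []
rack_teeth [(array([319.4, 266. ]), 0.86, array([510.1, -98.9,  31. ]))]
gauge []
```

View pics/w3c.png

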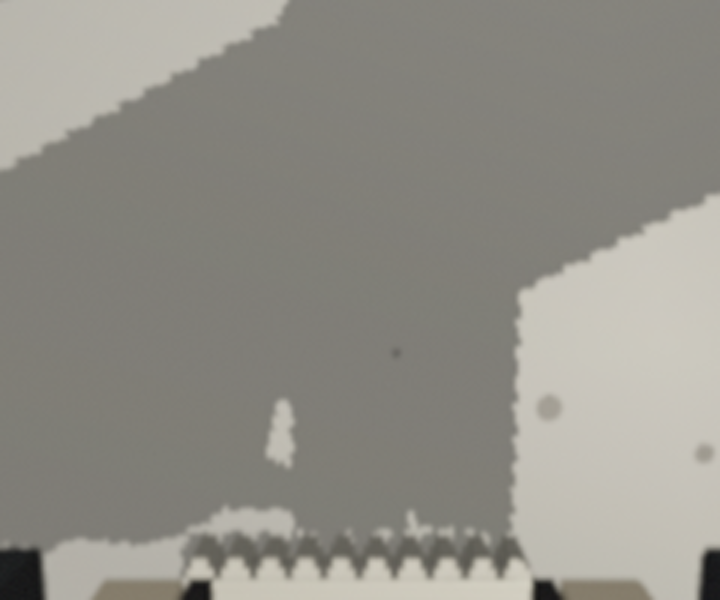

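```bash
python3 - <<'E'
from h import *
o=st();s=snapshot('wrist')
f=cv2.cvtColor(s['frame'],cv2.COLOR_RGB2GRAY)
for u in (182,200,512,525): print(u,gf(w(s,(200+u/3,80+555/3),.042,o)*1e3))
m=nets.masks_of(s,'rack')
for d in m[:1]:
    r=d['region'];vs,us=np.nonzero(r)
    for v in range(vs.min(),vs.max()+1,2):
        k=us[vs==v];print(v,k.min(),k.max(),gf(w(s,(k.min(),v),.042,o)*1e3),gf(w(s,(k.max()+1,v),.042,o)*1e3))
goto(-165,0,203,166.1,o)
E
```

```text
7.63 gauge frame [-170.    -2.1] z 350.1 yaw 166.02 F [ 0.2  0.1 -0.3] open 0.0522 j [  13.    5.  -27.   -0.  -58. -117.]
182 [-140.   -54.7]
200 [-140.   -49.6]
512 [-140.    38.1]
525 [-140.    41.8]
258 326 339 [-146.2    0.4] [-146.2   12.2]
260 269 374 [-144.5  -47.5] [-144.4   41.6]
262 267 375 [-142.7  -49.3] [-142.7   42.5]
264 266 376 [-140.9  -50.2] [-140.9   43.4]
266 265 377 [-139.1  -51.1] [-139.1   44.3]
268 264 378 [-137.4  -52. ] [-137.3   45.3]
270 264 379 [-135.6  -52.1] [-135.6   46.2]
272 264 379 [-133.8  -52.2] [-133.8   46.2]
274 267 380 [-132.   -49.7] [-132.    47.2]
276 268 380 [-130.2  -48.9] [-130.1   47.2]
278 268 380 [-128.4  -49. ] [-128.3   47.3]
280 268 380 [-126.5  -49. ] [-126.5   47.4]
282 268 379 [-124.7  -49.1] [-124.7   46.6]
284 268 379 [-122.9  -49.2] [-122.9   46.7]
286 268 379 [-121.1  -49.3] [-121.    46.7]
288 268 379 [-119.2  -49.3] [-119.2   46.8]
290 268 379 [-117.4  -49.4] [-117.4   46.9]
292 268 379 [-115.5  -49.5] [-115.5   46.9]
294 268 379 [-113.7  -49.5] [-113.7   47. ]
296 268 379 [-111.8  -49.6] [-111.8   47.1]
298 268 379 [-109.9  -49.7] [-109.9   47.2]
300 333 348 [-108.     6.5] [-108.    20.4]
shift units [-0.026  0.011  0.735] rows>= 4.0 spin -0.0009157149897696905
```

```bash
python3 -m creep '[[[0,0,0.18,0,0.6],[0,0,0.18,0,0.6],[0,0,0.18,0,0.6],[0,0,0.15,0,0.6],[0,0,0.045,0,0.6],[0,0,0,0,0.6],[-0.03,0,0,0,0.6],[-0.04,0,0,0,0.6]]]'
python3 -m creep '[[[-0.04,0,0,0,0.6],[-0.04,0,0,0,0.6],[-0.04,0,0,0,0.6],[-0.04,0,0,0,0.6],[-0.04,0,0,0,0.6],[-0.04,0,0,0,0.6],[-0.03,0,0,0,0.6],[-0.02,0,0,0,0.6]]]'
python3 -m creep '[[[0.0,0,0,0,0.6]]]'
python3 rk.py
```

```text
clock: 8.4
tool_pos: [0.4914, -0.0914, 0.2053]
orientation: [180.0, 0.1, 166.1]
force: [0.3, 0.6, 0.2]
opening: 0.0525
gripper_force: 0.0
clock: 9.07
tool_pos: [0.5466, -0.1058, 0.2046]
orientation: [-180.0, -0.1, 166.0]
force: [-7.8, 2.2, 5.9]
opening: 0.0529
gripper_force: 4.1
clock: 9.15
tool_pos: [0.5471, -0.1058, 0.2046]
orientation: [180.0, 0.0, 166.1]
force: [-3.3, 0.5, 2.3]
opening: 0.0525
gripper_force: 1.3
9.15 gauge frame [-97.6  -1.8] z 204.6 yaw 166.05 F [-3.3  0.5  2.3] open 0.0525 j [   9.   22.  -28.   -0.  -40. -113.]
top [[], [], [(array([ -34.6, -200.5]), 0.2)]]
scene [[], [(array([-90.6, -10.8]), 0.7)], [(array([ 7., -3.]), 0.6)]]
wrist [[], [], []]
```

```bash
python3 -m creep '[[[0.06,0,0,0,0.6],[0,0,-0.19,0,0.6],[0,0,-0.19,0,0.6],[-0.05,0,-0.19,0,0.6],[-0.08,0,-0.18,0,0.6],[-0.08,0,-0.18,0,0.6],[-0.1,0,-0.16,0,0.6],[-0.19,0,0,0,0.6]]]'
python3 -m creep '[[[-0.05,0,0,0,0.6],[0,0,0,0,0.6],[0,0,0,0,0.6]]]'
python3 look.py w4; python3 -c "
from h import *
st()
import cv2
f=cv2.imread('pics/w4.png')[80:280,220:420]
cv2.imwrite('pics/w4c.png',cv2.resize(f,(600,600),interpolation=cv2.INTER_CUBIC))"
```

```text
clock: 10.42
tool_pos: [0.6321, -0.1267, 0.4314]
orientation: [179.9, 0.7, 166.2]
force: [1.7, 1.0, 2.1]
opening: 0.0525
gripper_force: 0.0
clock: 10.67
tool_pos: [0.6416, -0.1289, 0.4204]
orientation: [-180.0, -0.1, 166.1]
force: [0.2, -0.2, 0.3]
opening: 0.0526
gripper_force: 0.0
10.6667 [ 641.6 -128.9  420.4] [-1.7998e+02 -1.1000e-01  1.6606e+02] [   5.7   18.2   -0.7   -0.   -71.2 -109.6]
rack [(array([323.7, 149.3]), 0.84, array([ 579.8, -112.9,   20. ]))]
rack_back [(array([317.1, 179.1]), 0.91, array([ 606.6, -126.5,   31. ]))]
rack_teeth [(array([321.5, 127.9]), 0.97, array([ 559.4, -110.1,   31. ]))]
gauge [(array([322.6, 211.9]), 0.72, array([ 642.8, -129.7,   20. ]))]
10.92 gauge frame [-1.1 -1.5] z 421.8 yaw 166.11 F [-0.1 -0.5  0.6] open 0.0527 j [   6.   18.   -1.   -0.  -71. -110.]
```

View pics/w4c.png

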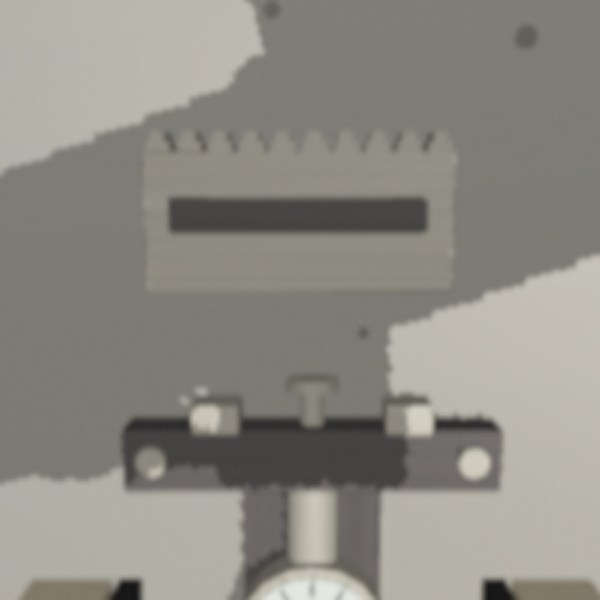

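```bash
cat > pix.py <<'E'
from h import *
import sys,json
def run(shot_o,s,pts,x0,y0,k=3.):
    for n,u,v,z in pts: print(n,gf(w(s,(u/k+x0,v/k+y0),z,shot_o)*1e3))
E
python3 - <<'E'
from pix import *
o=st();s=snapshot('wrist')
run(o,s,[('backL',147,289,.042),('backR',452,289,.042),('crestL',147,132,.042),('crestR',455,132,.042),('hL',169,215,.076),('hR',428,215,.076),('barFL',124,430,.042),('barFR',501,430,.042),('padL',190,402,.042),('padR',433,402,.042),('pl',312,380,.038)],220,80)
goto(-70,-106,421,166.1,o)
E
```

```text
10.92 gauge frame [-1.1 -1.5] z 421.8 yaw 166.11 F [-0.1 -0.5  0.6] open 0.0527 j [   6.   18.   -1.   -0.  -71. -110.]
backL [-38.4 -54.8]
backR [-38.6  45.8]
crestL [-87.7 -52.9]
crestR [-87.9  44.9]
hL [-62.9 -42.4]
hR [-63.   33.5]
barFL [  9.1 -64.4]
barFR [ 9.  64.1]
padL [ -0.6 -41.6]
padR [-0.7 40.7]
pl [-7.5 -0.3]
shift units [ 0.345 -0.523  0.004] rows>= 4.0 spin 0.00010437787024512899
```

The rack is square, but 4.4 mm off to -y of the plunger, so I nudge its end once more.

```bash
python3 -m creep '[[[0.08,-0.11,0,0,0.1],[0.08,-0.11,0,0,0.1],[0.08,-0.11,0.08,0,0.1],[0.07,-0.11,0.12,0,0.1],[0,0,0.19,0,0.1],[0,0,0.19,0,0.1],[0,0,0.19,0,0.1],[0,0,0.17,0,0.1]]]'
python3 -m creep '[[[0,0,0.1,0,0.1],[0,0,0.047,0,0.1],[0,0.03,0,0,0.1],[0,0.02,0,0,0.1],[0,0.02,0,0,0.1],[0,0.015,0,0,0.1],[0,0.01,0,0,0.1],[0,0,0,0,0.1]]]'
python3 -c "
from h import *
st()"
```

```text
clock: 11.63
tool_pos: [0.5593, -0.1994, 0.2323]
orientation: [180.0, 0.0, 166.1]
force: [1.1, -0.2, -1.4]
opening: 0.0102
gripper_force: 0.0
clock: 12.3
tool_pos: [0.5654, -0.1807, 0.2057]
orientation: [180.0, 0.1, 166.1]
force: [-0.2, -3.3, 1.7]
opening: 0.0088
gripper_force: 1.1
12.3 gauge frame [-61.8 -70.1] z 205.7 yaw 166.13 F [-0.2 -3.3  1.7] open 0.0088 j [   1.   24.  -23.    0.  -42. -105.]
```

```bash
python3 -m creep '[[[0,-0.05,0,0,0.1],[0.13,0,0,0,0.1],[0.136,0,0,0,0.3],[0,0.1,0,0,0.6],[0,0.1,0,0,0.6],[0,0.1,0,0,0.6],[0,0.1,0,0,0.6],[0,0,0,0,0.6]]]'
python3 -m creep '[[[-0.03,0,0,0,0.6],[-0.04,0,0,0,0.6],[-0.04,0,0,0,0.6],[-0.04,0,0,0,0.6],[-0.03,0,0,0,0.6],[-0.02,0,0,0,0.6],[-0.02,0,0,0,0.6],[0,0,0,0,0.6]]]'
python3 -c "
from h import *
st()"
```

```text
clock: 12.97
tool_pos: [0.531, -0.0983, 0.2047]
orientation: [179.9, 0.1, 166.2]
force: [0.4, -0.5, 0.8]
opening: 0.0431
gripper_force: 0.0
clock: 13.63
tool_pos: [0.5724, -0.1122, 0.2035]
orientation: [-179.9, -0.2, 166.0]
force: [-4.1, -0.3, 3.0]
opening: 0.0527
gripper_force: 2.2
13.63 gauge frame [-71.5  -1.9] z 203.5 yaw 165.98 F [-4.1 -0.3  3. ] open 0.0527 j [   8.   24.  -24.   -0.  -42. -112.]
```

Remaining travel is about 12 mm. I continue slowly and watch the force.

```bash
python3 -m creep '[[[-0.02,0,0,0,0.6],[-0.015,0,0,0,0.6],[-0.01,0,0,0,0.6],[-0.008,0,0,0,0.6],[0,0,0,0,0.6]]]'
python3 -c "
from h import *
st()"
python3 -m creep '[[[-0.006,0,0,0,0.6],[-0.005,0,0,0,0.6],[0,0,0,0,0.6]]]'
python3 -c "
from h import *
st()"
```

```text
clock: 14.05
tool_pos: [0.5817, -0.1144, 0.2035]
orientation: [-179.9, -0.3, 166.0]
force: [-7.1, 0.9, 5.6]
opening: 0.0526
gripper_force: 3.7
14.05 gauge frame [-61.9  -1.8] z 203.5 yaw 165.99 F [-7.1  0.9  5.6] open 0.0526 j [   8.   25.  -23.   -0.  -43. -112.]
clock: 14.3
tool_pos: [0.5837, -0.1149, 0.2035]
orientation: [-179.9, -0.3, 166.0]
force: [-8.1, 1.6, 4.7]
opening: 0.0523
gripper_force: 4.0
14.3 gauge frame [-59.9  -1.9] z 203.5 yaw 165.99 F [-8.1  1.6  4.7] open 0.0523 j [   8.   25.  -23.   -0.  -43. -112.]
```

```bash
python3 -m creep '[[[-0.006,0,0,0,0.6],[-0.006,0,0,0,0.6],[0,0,0,0,0.6]]]'
python3 -c "
from h import *
st()"
```

```text
clock: 14.55
tool_pos: [0.5855, -0.1154, 0.2034]
orientation: [-179.9, -0.3, 166.0]
force: [-10.5, 3.1, 8.1]
opening: 0.0526
gripper_force: 5.4
14.55 gauge frame [-58.   -1.9] z 203.4 yaw 165.98 F [-10.5   3.1   8.1] open 0.0526 j [   8.   25.  -23.   -0.  -43. -112.]
```

```bash
python3 -m creep '[[[-0.006,0,0,0,0.6],[-0.006,0,0,0,0.6],[0,0,0,0,0.6]]]'
python3 -m creep '[[[-0.005,0,0,0,0.6],[0,0,0,0,0.6]]]'
python3 -c "
from h import *
st()"
```

```text
clock: 14.8
tool_pos: [0.5863, -0.1156, 0.2033]
orientation: [-179.9, -0.6, 166.0]
force: [-18.3, 7.7, 14.4]
opening: 0.0525
gripper_force: 9.7
clock: 14.97
tool_pos: [0.5865, -0.1157, 0.2033]
orientation: [-179.9, -0.6, 166.0]
force: [-20.6, 10.9, 19.6]
opening: 0.0528
gripper_force: 11.4
14.97 gauge frame [-57.   -1.9] z 203.3 yaw 165.96 F [-20.6  10.9  19.6] open 0.0528 j [   8.   25.  -22.   -0.  -43. -111.]
```

```bash
python3 -m creep '[[[0.05,0,0,0,0.6],[0.04,0,0,0,0.6],[0,0,-0.19,0,0.6],[0,0,-0.19,0,0.6],[-0.05,0,-0.19,0,0.6],[-0.1,0,-0.17,0,0.6],[-0.1,0,-0.17,0,0.6],[-0.14,0,-0.13,0,0.6]]]'
python3 -m creep '[[[-0.08,0,-0.05,0,0.6],[0,0,0,0,0.6],[0,0,0,0,0.6]]]'
python3 look.py w5; python3 -c "
from h import *
st()
import cv2
f=cv2.imread('pics/w5.png')[80:280,220:420]
cv2.imwrite('pics/w5c.png',cv2.resize(f,(600,600),interpolation=cv2.INTER_CUBIC))"
```

```text
clock: 15.63
tool_pos: [0.6492, -0.1304, 0.4168]
orientation: [179.9, 0.3, 166.1]
force: [2.2, 0.9, 0.4]
opening: 0.0526
gripper_force: 0.0
clock: 15.88
tool_pos: [0.6652, -0.1342, 0.4219]
orientation: [180.0, 0.1, 166.0]
force: [0.6, -0.2, -1.6]
opening: 0.0527
gripper_force: 0.0
15.8833 [ 665.2 -134.2  421.9] [1.7997e+02 6.0000e-02 1.6602e+02] [   5.    20.3    2.6   -0.   -72.2 -109. ]
rack [(array([324.5, 161.1]), 0.72, array([ 616.4, -120.2,   20. ])), (array([490.5, 137.9]), 0.41, array([634.9,  49.4,  20. ])), (array([318.2, 189.7]), 0.39, array([ 643.6, -133.7,   20. ]))]
rack_back [(array([321.2, 193.5]), 0.79, array([ 646.8, -131.2,   31. ]))]
rack_teeth [(array([322.8, 140.2]), 0.78, array([ 595.7, -116.8,   31. ])), (array([473.8, 239.8]), 0.62, array([733.9,  14.5,  31. ]))]
gauge [(array([321.5, 188.2]), 0.78, array([ 642.9, -130. ,   20. ]))]
16.13 gauge frame [22.4 -0.6] z 421.4 yaw 166.09 F [ 0.6  0.  -0. ] open 0.0527 j [   5.   20.    2.   -0.  -72. -109.]
```

View pics/w5c.png

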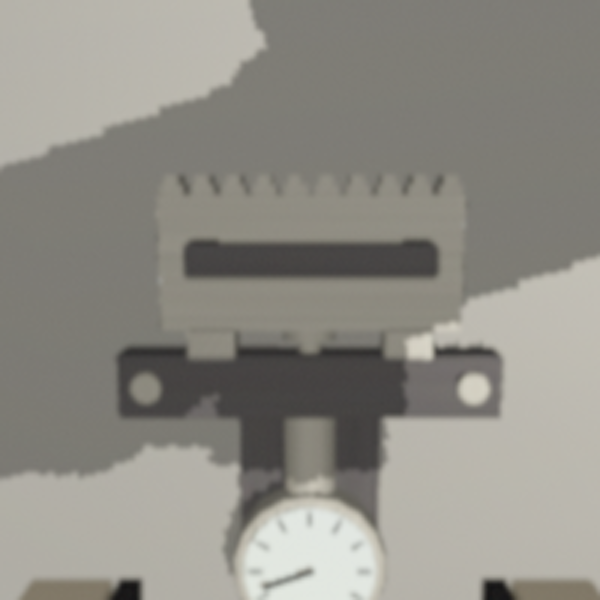

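The rack is seated flat on both pads and centred (rack middle at 311, bar middle at 310), and the plunger is pushed in. Next I turn the gripper and grasp the handle.

```bash
python3 -m creep '[[[0.08,0.0,0,0,0.6],[0.08,0,0,0,0.6],[0.077,0,0,0,0.6],[0,0,0,-0.077,0.6],[0,0,0,-0.077,0.6],[0,0,0,-0.077,0.6],[0,0,0,-0.077,0.6],[0,0,0,-0.077,0.6]]]'
python3 -m creep '[[[0,0,0,-0.077,0.6],[0,0,0,-0.077,0.6],[0,0,0,-0.077,0.6],[0,0,0,-0.077,0.6],[0,0,0.03,-0.077,0.6],[0,0,0.05,-0.077,0.6],[0,0,0.1,-0.077,0.6],[0,0,0.1,-0.076,0.6]]]'
python3 -m creep '[[[0,0,0.15,0,0.6],[0,0,0.15,0,0.6],[0,0,0.1,0,0.6],[0,0,0,0,0.6]]]'
python3 -c "
from h import *
o=st();goto(-24.5,0.3,228,-103.9,o)"
```

```text
clock: 16.8
tool_pos: [0.618, -0.1219, 0.422]
orientation: [180.0, -0.0, -158.9]
force: [1.2, 0.2, 0.4]
opening: 0.0525
gripper_force: 0.0
clock: 17.47
tool_pos: [0.6182, -0.122, 0.3662]
orientation: [-179.9, 0.0, -103.5]
force: [-0.8, 0.0, -0.0]
opening: 0.0527
gripper_force: 0.0
clock: 17.8
tool_pos: [0.6163, -0.122, 0.2812]
orientation: [179.5, -0.1, -103.9]
force: [-1.0, 0.2, -1.1]
opening: 0.0528
gripper_force: 0.0
17.8 gauge frame [-26.5  -0.9] z 281.2 yaw -103.95 F [-1.   0.2 -1.1] open 0.0528 j [  7.  22. -14.  -0. -54. -20.]
shift units [-0.006 -0.012  0.266] rows>= 2.0 spin -0.0005154768057713631
```

```bash
python3 -m creep '[[[-0.006,-0.012,0.13,0,0.6],[0,0,0.1,0,0.6],[0,0,0.033,0,0.4],[0,0,0,0,0.2],[0,0,0,0,0.0],[0,0,0,0,0],[0,0,0,0,0],[0,0,0,0,0]]]'
python3 -c "
from h import *
o=st()"
```

```text
clock: 18.47
tool_pos: [0.6215, -0.1215, 0.2349]
orientation: [-179.9, 0.0, -103.9]
force: [0.7, -0.1, 0.9]
opening: 0.018
gripper_force: 0.0
18.47 gauge frame [-21.6   0.8] z 234.9 yaw -103.91 F [ 0.7 -0.1  0.9] open 0.018 j [  7.  25. -16.   0. -48. -20.]
```

```bash
python3 -m creep '[[[0,0.014,0.03,0,0.2],[0,0,0,0,0.2],[0,0,0,0,0],[0,0,0,0,0],[0,0,0,0,0]]]'
python3 -c "
from h import *
o=st()"
```

```text
clock: 18.88
tool_pos: [0.6187, -0.1209, 0.2275]
orientation: [-180.0, 0.0, -103.9]
force: [1.8, -0.8, -1.8]
opening: 0.0094
gripper_force: 30.0
18.88 gauge frame [-24.5   0.8] z 227.5 yaw -103.91 F [ 1.8 -0.8 -1.8] open 0.0094 j [  7.  26. -17.   0. -47. -21.]
```

```bash
python3 -m creep '[[[0,0.02,0,0,0],[0,0.04,0,0,0],[0,0.06,0,0,0],[0,0.08,0,0,0],[0,0.08,0,0,0],[0,0.08,0,0,0],[0,0.06,0,0,0],[0,0.03,0,0,0]]]'
python3 -m creep '[[[0,0,0,0,0],[0,0,-0.06,0,0],[0,0,-0.1,0,0],[0,0,-0.1,0,0],[0,0,0,0,0],[0,0,0,0,0]]]'
python3 -c "
from h import *
o=st()"
```

```text
clock: 19.55
tool_pos: [0.529, -0.099, 0.2275]
orientation: [179.9, -0.0, -103.9]
force: [6.7, -4.3, 4.4]
opening: 0.0095
gripper_force: 30.0
clock: 20.05
tool_pos: [0.5312, -0.0992, 0.2795]
orientation: [-180.0, 0.0, -103.9]
force: [0.4, 0.4, -6.2]
opening: 0.0097
gripper_force: 30.0
20.05 gauge frame [-114.7    0.8] z 279.5 yaw -103.94 F [ 0.4  0.4 -6.2] open 0.0097 j [ 10.  15. -26.  -0. -49. -24.]
```

```bash
python3 -m creep '[[[0,0,0,-0.06,0],[0,0,0,-0.074,0],[0,0,0,-0.074,0],[0,0,0,-0.074,0],[0,0,0,-0.074,0],[0,0,0,-0.074,0],[0,0,0,-0.074,0],[0,0,0,-0.074,0]]]'
python3 -m creep '[[[0,0,0,-0.074,0],[0,0,0,-0.074,0],[0,0,0,-0.074,0],[0,0,0,-0.074,0],[0,0,0,-0.074,0],[0,0,0,-0.074,0],[0,0,0,-0.074,0],[0,0,0,-0.074,0]]]'
python3 -m creep '[[[0,0,0,-0.074,0],[0,0,0,-0.074,0],[0,0,0,-0.074,0],[0,0,0,-0.074,0],[0,0,0,-0.074,0],[0,0,0,-0.074,0],[0,0,0,-0.074,0],[0,0,0,-0.074,0]]]'
python3 -m creep '[[[0,0,0,-0.074,0],[0,0,0,-0.074,0],[0,0,0,-0.06,0],[0,0,0,-0.03,0],[0,0,0,0,0],[0,0,0,0,0]]]'
python3 -c "
from h import *
o=st();goto(-110,0,229,76.1,o)"
```

```text
clock: 20.72
tool_pos: [0.5303, -0.0993, 0.2773]
orientation: [179.8, 0.1, -51.6]
force: [0.0, -0.3, -5.8]
opening: 0.0096
gripper_force: 30.0
clock: 21.38
tool_pos: [0.5303, -0.0993, 0.2773]
orientation: [-180.0, 0.2, 1.7]
force: [-0.2, -0.6, -6.5]
opening: 0.0098
gripper_force: 30.0
clock: 22.05
tool_pos: [0.5303, -0.0993, 0.2773]
orientation: [-179.8, 0.1, 55.0]
force: [-1.1, -1.1, -7.1]
opening: 0.0097
gripper_force: 30.0
clock: 22.55
tool_pos: [0.5306, -0.0993, 0.2779]
orientation: [-179.8, 0.0, 76.0]
force: [0.2, 0.2, -6.2]
opening: 0.0098
gripper_force: 30.0
22.55 gauge frame [-115.2    0.5] z 277.9 yaw 75.96 F [ 0.2  0.2 -6.2] open 0.0098 j [ 10.  15. -26.  -0. -49. 156.]
shift units [-0.002  0.027  0.244] rows>= 2.0 spin -0.0015825643596675339
```

```bash
python3 -m creep '[[[-0.005,0,0.08,0,0],[0,0,0.08,0,0],[0,0,0.05,0,0],[0,0,0.02,0,0],[0,0,0.012,0,0],[0,0,0,0,0],[0,0,0,0,0]]]'
python3 -c "
from h import *
o=st()"
```

```text
clock: 23.13
tool_pos: [0.5312, -0.1002, 0.2316]
orientation: [180.0, -0.0, 76.1]
force: [0.4, -0.7, -5.4]
opening: 0.0095
gripper_force: 30.0
23.13 gauge frame [-114.4   -0.2] z 231.6 yaw 76.08 F [ 0.4 -0.7 -5.4] open 0.0095 j [ 10.  18. -29.   0. -43. 156.]
```

```bash
python3 -m creep '[[[0,0,0.012,0,0],[0,0,0.006,0,0],[0,0,0,0,0],[0,0,0,0,0]]]'
python3 -c "
from h import *
o=st()"
```

```text
clock: 23.47
tool_pos: [0.5308, -0.1002, 0.2277]
orientation: [180.0, -0.0, 76.1]
force: [-0.8, 0.1, -5.5]
opening: 0.0099
gripper_force: 30.0
23.47 gauge frame [-114.8   -0.3] z 227.7 yaw 76.09 F [-0.8  0.1 -5.5] open 0.0099 j [ 10.  19. -29.   0. -43. 156.]
```

```bash
python3 -m creep '[[[0,0,0.006,0,0],[0,0,0.004,0,0],[0,0,0,0,0]]]'
python3 -c "
from h import *
o=st()"
```

```text
clock: 23.72
tool_pos: [0.5309, -0.1001, 0.2273]
orientation: [180.0, 0.0, 76.1]
force: [-7.5, 3.0, 12.2]
opening: 0.0095
gripper_force: 30.0
23.72 gauge frame [-114.8   -0.2] z 227.3 yaw 76.13 F [-7.5  3.  12.2] open 0.0095 j [ 10.  19. -29.   0. -42. 156.]
```

```bash
python3 -m creep '[[[0,0,0,0,0.4],[0,0,0,0,0.6],[0,0,0,0,0.6],[0,0,0,0,0.6],[0,0,-0.1,0,0.6],[0,0,-0.19,0,0.6],[0,0,-0.19,0.077,0.6],[0,0,-0.19,0.077,0.6]]]'
python3 -m creep '[[[0,0,-0.19,0.077,0.6],[0,0,-0.1,0.077,0.6],[0,0,0,0.077,0.6],[0,0,0,0.077,0.6],[0,0,0,0.077,0.6],[0,0,0,0.077,0.6],[0,0,0,0.077,0.6],[0,0,0,0.077,0.6]]]'
python3 -m creep '[[[0,0,0,0.077,0.6],[0,0,0,0.077,0.6],[0,0,0,0.076,0.6],[-0.09,0,0,0,0.6],[-0.09,0,0,0,0.6],[0,0,0,0,0.6],[0,0,0,0,0.6]]]'
python3 look.py w6; python3 -c "
from h import *
st()
import cv2
f=cv2.imread('pics/w6.png')[80:280,200:440]
cv2.imwrite('pics/w6c.png',cv2.resize(f,(720,600),interpolation=cv2.INTER_CUBIC))"
```

```text
clock: 24.38
tool_pos: [0.5307, -0.1003, 0.361]
orientation: [-180.0, 0.0, 61.9]
force: [1.0, 0.3, -0.1]
opening: 0.0516
gripper_force: 0.0
clock: 25.05
tool_pos: [0.5309, -0.1002, 0.4176]
orientation: [180.0, -0.0, 6.4]
force: [-0.0, -0.4, -1.2]
opening: 0.0525
gripper_force: 0.0
clock: 25.63
tool_pos: [0.4955, -0.0915, 0.418]
orientation: [-180.0, -0.1, -13.9]
force: [0.5, 0.2, -0.2]
opening: 0.0529
gripper_force: 0.0
25.6333 [495.5 -91.5 418. ] [-1.7998e+02 -6.0000e-02 -1.3880e+01] [ 11.9   3.7 -19.3   0.  -66.9  64.2]
rack [(array([324.7, 173.7]), 0.73, array([ 529.7, -100.6,   20. ]))]
rack_back [(array([322. , 202.7]), 0.66, array([502.7, -91.1,  31. ]))]
rack_teeth [(array([322. , 150.6]), 0.88, array([ 553.2, -103.6,   31. ])), (array([528.7,  93.6]), 0.2, array([ 556.9, -306. ,   31. ]))]
gauge [(array([324. ,  50.3]), 0.59, array([ 642.4, -127.5,   20. ]))]
25.88 gauge frame [-150.3   -0.2] z 417.4 yaw -13.92 F [-0.1 -0.5 -0.6] open 0.0526 j [ 12.   4. -19.   0. -67.  64.]
```

View pics/w6.png

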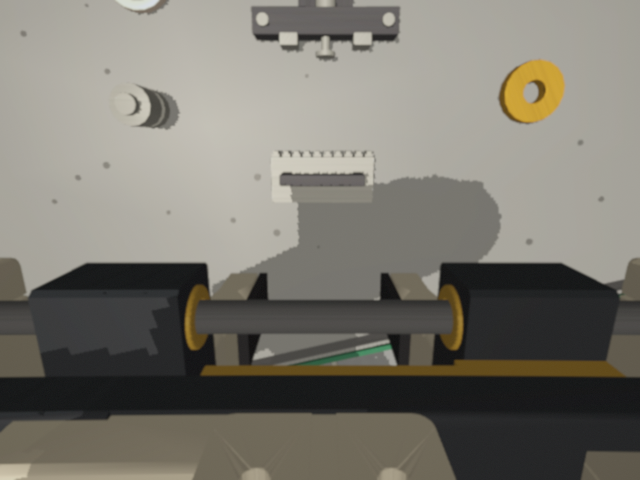

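The rack is turned, teeth towards the pads, centred near column 323 against the gauge at 325.

```bash
python3 - <<'E'
from pix import *
o=st();s=snapshot('wrist')
run(o,s,[('bL',271.5,202,.042),('bR',374,202,.042),('cL',272,154,.042),('cR',375,154,.042),('hL',280,180,.076),('hR',366,180,.076),('barL',251,37,.042),('barR',400,37,.042),('pl',325.5,52,.038)],0,0,1)
m=nets.masks_of(s,'rack')[0]['region'].astype(np.uint8)
c=max(cv2.findContours(m,0,1)[0],key=cv2.contourArea);b=cv2.boxPoints(cv2.minAreaRect(c))
print([gf(w(s,p+.5,.042,o)*1e3) for p in b])
goto(-165,0,203,-13.9,o)
E
```

```text
25.88 gauge frame [-150.3   -0.2] z 417.4 yaw -13.92 F [-0.1 -0.5 -0.6] open 0.0526 j [ 12.   4. -19.   0. -67.  64.]
bL [-141.3   52. ]
bR [-141.2  -50. ]
cL [-94.8  49.8]
cR [-94.7 -49.2]
hL [-116.1   38.8]
hR [-116.   -37.4]
barL [ 5.9 64.6]
barR [  6.  -67.4]
pl [-5.1 -1.5]
[array([-141.8,   52. ]), array([-91.5,  50.1]), array([-91.4, -47.7]), array([-141.7,  -49.5])]
shift units [-7.400e-02 -1.000e-03  1.072e+00] rows>= 6.0 spin -0.000222241154930695
```

```bash
python3 -m creep '[[[-0.075,0,0.1,0,0.6],[0,0,0.19,0,0.6],[0,0,0.19,0,0.6],[0,0,0.19,0,0.6],[0,0,0.19,0,0.6],[0,0,0.14,0,0.6],[0,0,0.06,0,0.6],[0,0,0,0,0.6]]]'
python3 -m creep '[[[0.03,0,0,0,0.6],[0.04,0,0,0,0.6],[0.04,0,0,0,0.6],[0.04,0,0,0,0.6],[0.04,0,0,0,0.6],[0.04,0,0,0,0.6],[0.04,0,0,0,0.6],[0.03,0,0,0,0.6]]]'
python3 -m creep '[[[0.02,0,0,0,0.6],[0,0,0,0,0.6],[-0.07,0,0,0,0.6],[-0.07,0,-0.05,0,0.6],[0,0,-0.19,0,0.6],[0,0,-0.19,0,0.6],[0,0,-0.19,0,0.6],[0,0,-0.19,0,0.6]]]'
python3 -m creep '[[[0,0,-0.19,0,0.6],[0.08,0,-0.08,0,0.6],[0.1,0,0,0,0.6],[0,0,0,0,0.6],[0,0,0,0,0.6],[0,0,0,0,0.6]]]'
python3 look.py w7; python3 -c "
from h import *
o=st()
s=snapshot('wrist')
for q in ('rack','gauge'):
  m=nets.masks_of(s,q)[0]['region'].astype(np.uint8)
  c=max(cv2.findContours(m,0,1)[0],key=cv2.contourArea);b=cv2.boxPoints(cv2.minAreaRect(c))
  print(q,b.tolist(),[gf(w(s,p+.5,.042,o)*1e3) for p in b])
import cv2
f=cv2.imread('pics/w7.png')[60:260,220:420]
cv2.imwrite('pics/w7c.png',cv2.resize(f,(600,600),interpolation=cv2.INTER_CUBIC))"
```

```text
clock: 26.65
tool_pos: [0.4803, -0.0882, 0.2023]
orientation: [179.8, 0.3, -13.9]
force: [-0.5, 0.1, 0.0]
opening: 0.0525
gripper_force: 0.0
clock: 27.32
tool_pos: [0.54, -0.1028, 0.2066]
orientation: [180.0, 0.0, -13.9]
force: [-5.9, 0.8, 6.1]
opening: 0.0526
gripper_force: 3.3
clock: 27.98
tool_pos: [0.5166, -0.0968, 0.371]
orientation: [-179.9, -0.2, -13.9]
force: [1.5, 0.4, -0.5]
opening: 0.0525
gripper_force: 0.0
clock: 28.48
tool_pos: [0.5511, -0.1054, 0.4217]
orientation: [-180.0, -0.0, -13.9]
force: [-0.2, 0.2, -0.3]
opening: 0.0526
gripper_force: 0.0
28.4833 [ 551.1 -105.4  421.7] [-1.7998e+02 -2.0000e-02 -1.3940e+01] [  9.2   9.2 -12.4  -0.  -68.3  66.9]
rack [(array([323.5, 180.8]), 0.87, array([ 577.9, -111.4,   20. ]))]
rack_back [(array([320.3, 206.7]), 0.97, array([ 553.8, -102. ,   31. ]))]
rack_teeth [(array([325.3, 159.1]), 0.97, array([ 599.6, -118.6,   31. ]))]
gauge [(array([322.3, 114.3]), 0.67, array([ 642.5, -126.1,   20. ])), (array([517.4, 156.3]), 0.67, array([ 554.1, -311.1,   20. ]))]
28.73 gauge frame [-94.   -0.3] z 421.5 yaw -13.9 F [0.4 0.6 0.6] open 0.0527 j [  9.   9. -12.   0. -68.  67.]
rack [[272.0, 156.0], [373.0, 156.0], [373.0, 209.0], [272.0, 209.0]] [array([-41. ,  49.9]), array([-40.9, -48.5]), array([-93.2, -50.5]), array([-93.4,  51.8])]
gauge [[255.0, 0.0], [395.0, 0.0], [395.0, 121.0], [255.0, 121.0]] [array([91.7, 59.8]), array([ 91.8, -62.6]), array([ -8.5, -68.2]), array([-8.7, 64.9])]
```

View pics/w7c.png

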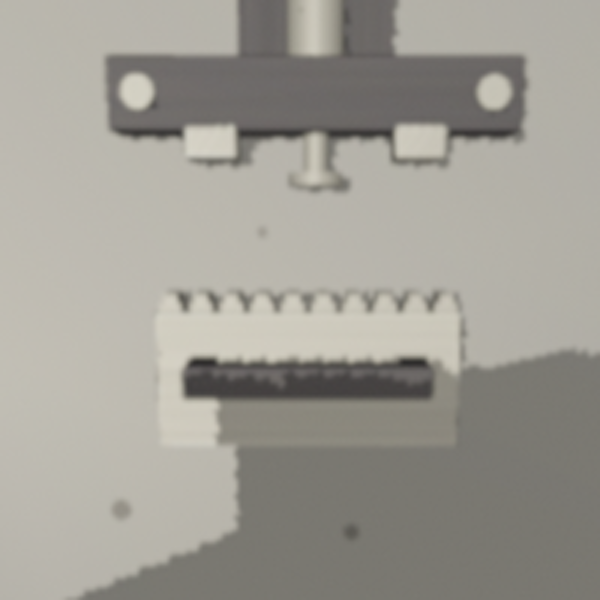

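The rack is square but about 2.3 mm to the +y side of the plunger, so I nudge its +y end slightly. The hand stays high enough to clear the piston.

```bash
python3 -m creep '[[[0.035,-0.11,0,0,0.1],[0.035,-0.11,0,0,0.1],[0.035,-0.11,0.08,0,0.1],[0.03,-0.1,0.12,0,0.1],[0,0,0.19,0,0.1],[0,0,0.19,0,0.1],[0,0,0.19,0,0.1],[0,0,0.17,0,0.1]]]'
python3 -m creep '[[[0,0,0.1,0,0.1],[0,0,0.01,0,0.1],[0,0,0,0,0.1],[0,0,0,0,0.1]]]'
python3 -c "
from h import *
o=st();goto(-67,69,210,-13.9,o)"
```

```text
clock: 29.55
tool_pos: [0.5976, -0.0281, 0.2315]
orientation: [180.0, 0.0, -13.9]
force: [0.6, -0.1, -0.1]
opening: 0.0099
gripper_force: 0.0
clock: 29.88
tool_pos: [0.5989, -0.0281, 0.2128]
orientation: [-180.0, -0.1, -13.9]
force: [0.1, -0.5, 0.9]
opening: 0.0085
gripper_force: 0.0
29.88 gauge frame [-66.  86.] z 212.8 yaw -13.89 F [ 0.1 -0.5  0.9] open 0.0085 j [ 16.  24. -22.   0. -44.  60.]
shift units [-0.005  0.085  0.014] rows>= 1.0 spin 0.00015374789607215512
```

```bash
python3 -m creep '[[[0,0.025,0.01,0,0.1],[0,0.025,0,0,0.1],[0,0.02,0,0,0.1],[0,0.012,0,0,0.1],[0,0.004,0,0,0.1],[0,0,0,0,0.1]]]'
python3 -c "
from h import *
o=st()"
```

```text
clock: 30.38
tool_pos: [0.5946, -0.0448, 0.2107]
orientation: [-179.9, -0.2, -13.9]
force: [0.6, 3.8, 2.1]
opening: 0.0086
gripper_force: 1.9
30.38 gauge frame [-66.1  68.8] z 210.7 yaw -13.92 F [0.6 3.8 2.1] open 0.0086 j [ 14.  24. -23.  -0. -43.  62.]
```

```bash
python3 -m creep '[[[0,-0.05,0,0,0.1],[-0.13,0,0,0,0.1],[-0.13,0,0.03,0,0.3],[0,0.1,0,0,0.6],[0,0.1,0,0,0.6],[0,0.1,0,0,0.6],[0,0.098,0,0,0.6],[0,0,0,0,0.6]]]'
python3 -m creep '[[[0,0,0,0,0.6],[0.03,0,0,0,0.6],[0.04,0,0,0,0.6],[0.04,0,0,0,0.6],[0.04,0,0,0,0.6],[0.04,0,0,0,0.6],[0.03,0,0,0,0.6],[0,0,0,0,0.6]]]'
python3 -c "
from h import *
o=st()"
```

```text
clock: 31.05
tool_pos: [0.5255, -0.1019, 0.2033]
orientation: [180.0, 0.1, -14.0]
force: [0.1, -0.4, -0.5]
opening: 0.0433
gripper_force: 0.0
clock: 31.72
tool_pos: [0.5703, -0.1104, 0.203]
orientation: [180.0, 0.1, -13.9]
force: [-1.9, -0.4, 0.1]
opening: 0.0529
gripper_force: 0.7
31.72 gauge frame [-74.   -0.7] z 203.0 yaw -13.89 F [-1.9 -0.4  0.1] open 0.0529 j [  8.  24. -25.   0. -42.  68.]
```

```bash
python3 -m creep '[[[0.02,0,0,0,0.6],[0.02,0,0,0,0.6],[0.015,0,0,0,0.6],[0.01,0,0,0,0.6],[0.008,0,0,0,0.6],[0.005,0,0,0,0.6],[0,0,0,0,0.6]]]'
python3 -m creep '[[[0.005,0,0,0,0.6],[0.005,0,0,0,0.6],[0,0,0,0,0.6]]]'
python3 -c "
from h import *
o=st()"
```

```text
clock: 32.3
tool_pos: [0.5836, -0.114, 0.2029]
orientation: [180.0, 0.2, -13.9]
force: [-7.3, 1.9, 4.0]
opening: 0.0524
gripper_force: 3.7
clock: 32.55
tool_pos: [0.5854, -0.1145, 0.2029]
orientation: [179.9, 0.2, -13.9]
force: [-7.9, 2.0, 4.6]
opening: 0.0526
gripper_force: 4.2
32.55 gauge frame [-58.4  -1. ] z 202.9 yaw -13.92 F [-7.9  2.   4.6] open 0.0526 j [  8.  25. -23.  -0. -43.  68.]
```

```bash
python3 -m creep '[[[0.006,0,0,0,0.6],[0.006,0,0,0,0.6],[0,0,0,0,0.6]]]'
python3 -m creep '[[[0.006,0,0,0,0.6],[0.006,0,0,0,0.6],[0,0,0,0,0.6]]]'
python3 -c "
from h import *
o=st()"
```

```text
clock: 32.8
tool_pos: [0.5861, -0.1146, 0.2029]
orientation: [179.9, 0.5, -13.9]
force: [-16.4, 8.3, 13.3]
opening: 0.0524
gripper_force: 8.7
clock: 33.05
tool_pos: [0.5868, -0.1148, 0.2028]
orientation: [179.9, 0.7, -14.0]
force: [-23.0, 12.0, 20.3]
opening: 0.0527
gripper_force: 13.0
33.05 gauge frame [-56.9  -1. ] z 202.8 yaw -13.96 F [-23.   12.   20.3] open 0.0527 j [  8.  25. -22.  -0. -43.  69.]
```

Hard stop reached at the same position as before. I back off, rise and check.

```bash
python3 -m creep '[[[-0.04,0,0,0,0.6],[-0.06,0,0,0,0.6],[-0.05,0,-0.1,0,0.6],[0,0,-0.19,0,0.6],[0,0,-0.19,0,0.6],[0,0,-0.19,0,0.6],[0,0,-0.19,0,0.6],[0,0,-0.19,0,0.6]]]'
python3 -m creep '[[[0.05,0,-0.05,0,0.6],[0,0,0,0,0.6],[0,0,0,0,0.6],[0,0,0,0,0.6]]]'
python3 look.py w8; python3 -c "
from h import *
o=st()
import cv2
f=cv2.imread('pics/w8.png')[40:240,220:420]
cv2.imwrite('pics/w8c.png',cv2.resize(f,(600,600),interpolation=cv2.INTER_CUBIC))"
```

```text
clock: 33.72
tool_pos: [0.5624, -0.1085, 0.416]
orientation: [-180.0, -0.1, -13.9]
force: [1.4, 0.2, -0.6]
opening: 0.0524
gripper_force: 0.0
clock: 34.05
tool_pos: [0.5718, -0.1109, 0.4227]
orientation: [180.0, 0.1, -13.9]
force: [-0.0, -0.3, 0.1]
opening: 0.0527
gripper_force: 0.0
34.05 [ 571.8 -110.9  422.7] [ 1.800e+02  5.000e-02 -1.391e+01] [  8.2  11.2  -9.8  -0.  -69.   67.9]
rack [(array([323.9, 159.2]), 0.67, array([ 619.5, -122.6,   20. ]))]
rack_back [(array([323.9, 189.5]), 0.69, array([ 590.3, -115.5,   31. ]))]
rack_teeth [(array([324.2, 140.9]), 0.97, array([ 637.2, -127.3,   31. ]))]
gauge [(array([322.2, 137. ]), 0.64, array([ 641.4, -126.2,   20. ]))]
34.3 gauge frame [-72.4  -1.1] z 422.7 yaw -13.91 F [-0.   0.2  0.2] open 0.0527 j [  8.  11. -10.  -0. -69.  68.]
```

View pics/w8c.png

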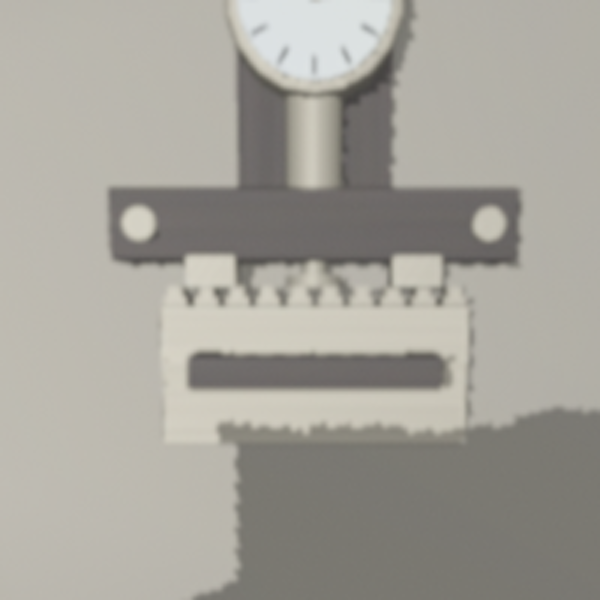

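The crests sit square against both pads and the piece is centred on the plunger (rack middle at about 315, bar middle at 314). The bystanders were not touched, so I hand in.

```bash
python3 -c "
from h import *
print(workorder.close_job())"
```

```text
the job is handed in; nothing more can be done
None
```

The rack piece was gauged back first, drawn off the plunger, lifted and turned by its handle, and pushed home teeth first; I handed it in at about 34 s, and the last picture shows it square against both stop pads and centred on the plunger.

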